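# Set out the gauge branch on the vacuum bench

### The arm

A 6-joint arm with a two-finger parallel gripper is mounted at the origin on the work surface. World frame = base frame: x ahead of the robot, y to its left, z up, the work surface at z = 0. Lengths are in mm, angles in rad, forces in N, time in s.
With the tool pointing down it reaches from about 375 to 900 mm from the base axis. Payload 3.1 kg.
Tool frame: the origin (TCP) lies at the very end of the fingers, on their centre line; the grasp point (between the pads) lies 19 mm behind it; z points along the fingers, y is the line along which they close (so a half turn about z gives the same grasp; the last joint's range is limited). The gripper opens to 85 mm and grips with 20 to 120 N. Pads are 22 mm wide; open, the fingers measure 114 mm over their backs; the gripper's body (76 mm by 85 mm) begins 54 mm behind the grasp point. The pads swing forward as they close: fully open they stand 13 mm farther back than shut.
Start: joints at [1.097, 0.527, 1.433, -0, 1.181, -0.178], TCP at [182.15, 597.845, 231.31] pointing down, gripper open.
Joint ranges: [-3.08, 3.08], [-0.75, 2.2], [0.22, 2.44], [-1.43, 4.57], [0, 2.65], [-2.85, 2.85]. Speed limits (rad/s): [2.79, 2.79, 3.14, 3.14, 3.14, 3.14].

### API

Orientations are given as a unit quaternion [w, x, y, z].
In Python, from rig import * gives the robot as it stands. The module is installed in compiled form; this text tells all that it offers.
- The arm moves only by the tool arm_command, never from a script. Its argument "commands" is a list of rows, each an object with "slide": the shift along the world's x, y, z in mm, a list of three; "turn": the turn about the world's z in rad. A call has 1 to 20 rows; each row is the pose to reach, as a shift and turn from the pose commanded when the call began; what a row does not reach only later rows make up. A row lasts 1/10 s, in which the tool goes at most 50 mm and 8.59 degrees, less where a joint would pass 70% of its speed; a pose out of reach is approached as far as the arm can. A call with a gripper value outside its range is refused whole. "hand" is the closure, from 0 (fully open) to 1 (shut), set as the call begins (left out, the last holds). The fingers move at their own pace and stop on an object; "grip_force" is the grip in N (left out, the last holds). Time passes only in rows, so rows that repeat a pose let the fingers close. It gives the time, the measured TCP pose, the force, the opening and the grip force at its end, in the units of the state.
- sense(): the state, without advancing time (a new reading comes with each control period).
- capture(name): name is "side" or "top"; returns the picture (384x512x3 uint8, red, green, blue); there is no depth.
- camera_model(name): a dict with "camera_matrix" (3x3 intrinsics, pixels), "R" (3x3) and "t" (3): a world point X has camera coordinates R X + t. Camera axes: x right, y down, z forward; pixel columns grow to the right and rows downward; lengths in mm; the calibration is good to about 2 mm. A picture is of the moment at which its call begins. camera_model takes no time and is no camera call.
- hand_in(): hands the job in; it is judged then, once.
The state is a dict: "time": time; "q": joint angles; "qvel": joint speeds; "effort": joint torques, N m; "position": TCP position; "tcp_rot": TCP orientation; "contact_force": force on the tool from outside, world axes, zero at the start; "moment": the same for the moment, N m; "gripper_width": finger opening in mm; "grasp_force": force on a finger pad.
Only numpy, scipy, OpenCV 4.12 (cv2) and the standard library are available. Lean on these libraries where they do the work, as an engineer would, in place of code of your own. Each camera call takes 0.05 s, during which the arm holds its last target. There are 200 camera calls.

### The job

Set out the new gauge branch: lay the sealing ring centred on top of the vacuum port and stand the gauge head upright and centred on the ring, stand the hand valve upright on the bench midway on the straight line between the port and the middle of the plate's near edge, and set the cast bracket astride the middle of that edge, square to it, short leg on the plate and long leg on the bench in front, so that it stands level. Once the bracket is down and released, press on its top with the fingertips to check that it does not rock. Tip neither the gauge head nor the valve over, and leave the jar, the wrench and the tray where they are.

Things in the scene. Friction and masses are not known exactly. Their poses are not given: they have to be found in the camera images.
- port_top (a point): centre of the flat top of the vacuum port: a round steel flange (70 mm across) on a short pipe, fixed to the bench; top 50 mm above the bench, foot 90 mm across. z up; its y axis runs along the row of port, valve and plate: the plate's edge point lies 280 mm away along y, on the + or - side (it varies), so midway is 140 mm towards it
- plate_edge (a point): aluminium plate fixed to the bench, 12 mm thick, 70 mm (x) by 90 mm (y), two dark screw heads near its far edge. The point is the middle of its near edge (facing the robot), at its top face, 12 mm above the bench. x points away from the robot, square to this edge, the plate lying from x = 0 to 70 mm; y along the edge; z up
- ring_center (a point): centre of a loose aluminium sealing ring, lying flat: 54 mm outside, 40 mm inside, 12 mm high (the centre is 6 mm above its underside). Any turn about its axis is alike
- head_center (a point): a loose gauge head, standing: a round steel foot flange (58 mm across, 10 mm thick), a 24 mm neck, and a grey box 40 x 40 mm, 60 mm high, over it, with a small black cap 8 mm high on top. The point is the centre of the grey box, 60 mm above the underside of the foot; the box runs 30 mm up and down from it. x and y are square to its sides, z up
- valve_center (a point): a loose hand valve, standing: a square steel body (36 mm wide, 30 mm high) with two pipe stubs along its y axis (92 mm over both) and a round black knob on top, 34 mm across, from 44 to 72 mm above the underside. The point is the centre of the knob, 58 mm above the underside. z is up
- bracket_center (a point): loose dark cast bracket, a bridge: bar 90 (x) x 30 (y) x 14 mm thick, a leg (20 x 30 mm) under each end, 35 mm from the centre. The -x leg ends 47 mm below the bar's centre, the +x leg 35 mm; a bright boss 20 mm across, 8 mm high marks the short (+x) leg on top. Point: bar centre; 55 mm above the bench at the start (on the block), 47 mm once seated. At the start the short leg points away from the robot
- saddle: upright wooden block fixed to the bench, 36 mm (x) by 24 mm (y), 48 mm high, on a foot 36 mm (x) by 84 mm (y), 10 mm high; the bracket is kept on it at the start, with its bar resting on top and a leg hanging on either side. Origin under its centre. It is narrower than the bar, so fingers pass beside it
- jar_center (a point): bystander: a small white closed jar, 52 mm across, 55 mm high; centre. Leave it alone
- wrench_grip (a point): bystander: a wrench lying at the left side; a point on its handle. Leave it alone
- tray: bystander: an empty grey parts tray, 140 x 100 mm, 30 mm high, at the right side; origin under its centre. Leave it alone

How it is judged:
By the outcome, as a careful person would: the job done as asked, in the order asked, and still so for the second after the job is handed in, with the robot touching nothing.
It also fails if it takes over 96 s, if anything falls off the work surface, if the arm or the gripper's body presses on something with over 40 N, if the wrist force passes 120 N, or if a joint passes its speed limit or range.

## Working session

There is one attempt and no reset: what is moved stays moved. The work goes in short steps, Python scripts to look and compute and a tool call to move; the robot and the scene stay as the last step left them, time stands still between calls to the robot, and variables do not carry over. Pictures are saved under pics/ and viewed, at most 14 in all, crops included, and the job is handed in when it is done.

Besides the shell and the picture viewer there is one more tool, called after "Request:" as name([rows], argument=value, ...), one row to a line, values as JSON. arm_command: Moves the arm, as the interface text tells. Its arguments: {"type":"object","properties":{"commands":{"type":"array"},"hand":{"type":"number"},"grip_force":{"type":"number"}},"required":["commands"]}

```bash
mkdir -p pics; ls; python3 - <<'E'
from rig import *
import cv2,numpy as np
for n in("top","side"):
    im=capture(n); np.save(n+"0.npy",im); cv2.imwrite(f"pics/{n}0.png",cv2.resize(im[:,:,::-1],(800,600),interpolation=cv2.INTER_CUBIC))
    m=camera_model(n); print(n,np.round(m["camera_matrix"],1).tolist(),np.round(m["R"],3).tolist(),np.round(m["t"],1).tolist(), np.round(-np.array(m["R"]).T@m["t"]))
s=sense(); print({k:np.round(v,3).tolist() for k,v in s.items()})
E
```

```text
pics
top [[377.5, 0.0, 247.8], [0.0, 377.5, 189.5], [0.0, 0.0, 1.0]] [[-0.014, -1.0, -0.016], [-0.983, 0.017, -0.18], [0.18, 0.013, -0.983]] [8.2, 599.9, 1030.4] [ 404.  -15. 1122.]
side [[485.6, 0.0, 253.0], [0.0, 485.6, 194.7], [0.0, 0.0, 1.0]] [[-0.999, -0.042, -0.009], [-0.012, 0.475, -0.88], [0.041, -0.879, -0.475]] [617.8, 84.9, 1560.8] [ 554. 1358.  821.]
{'time': 0.1, 'q': [1.097, 0.528, 1.434, -0.0, 1.181, -0.179], 'qvel': [0.0, -0.0, -0.002, 0.001, -0.003, 0.002], 'effort': [0.0, -44.33, -17.859, -0.0, 0.004, -0.0], 'position': [181.847, 597.28, 230.426], 'tcp_rot': [-0.0, 0.147, 0.989, -0.001], 'contact_force': [-0.093, 0.083, 1.511], 'moment': [-0.016, 0.023, 0.01], 'grasp_force': 0.0, 'gripper_width': 85.264}
```

View pics/top0.png

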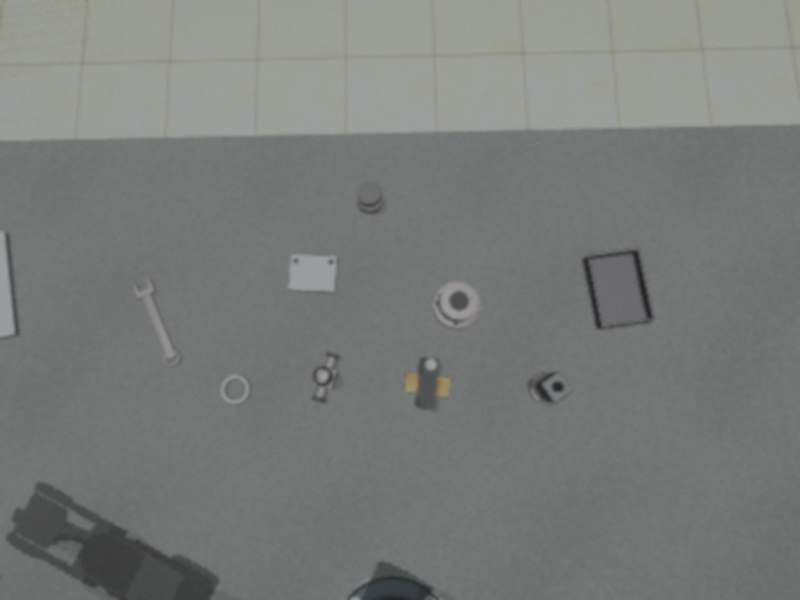

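View pics/side0.png

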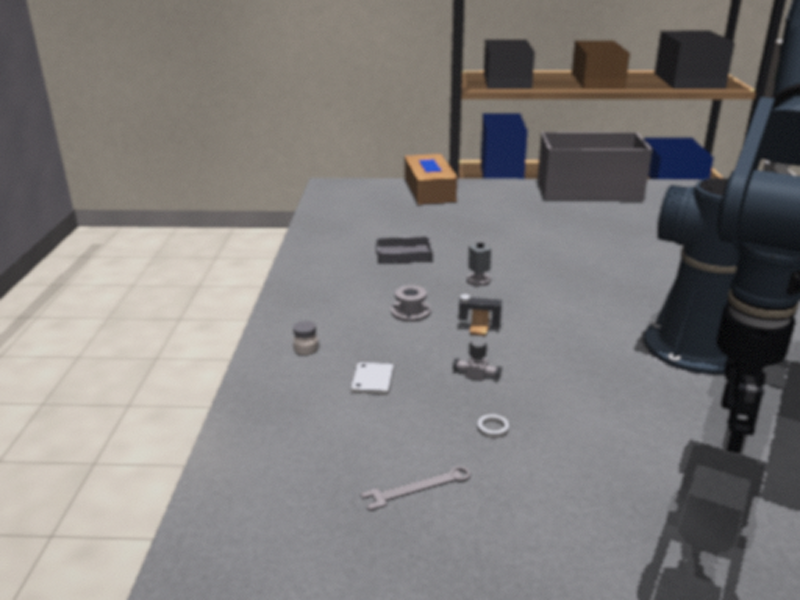

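The top view (800×600 scale) shows the plate at (313,273), port (459,300), ring (235,389), valve (325,377), bracket (428,384), gauge head (553,388), jar (370,197), wrench and tray. The side view shows the same layout. I'll crop for detail.

```bash
cat > h.py <<'E'
import numpy as np,cv2
from rig import *
def avg(n,k=4): return np.mean([capture(n).astype(float) for _ in range(k)],0)
def ray(n,uv,z):
    m=camera_model(n);K=np.array(m["camera_matrix"]);R=np.array(m["R"]);t=np.array(m["t"])
    d=R.T@np.linalg.solve(K,[uv[0],uv[1],1]);c=-R.T@t
    return c+d*(z-c[2])/d[2]
def proj(n,X):
    m=camera_model(n);p=np.array(m["camera_matrix"])@(np.array(m["R"])@np.array(X,float)+np.array(m["t"]))
    return p[:2]/p[2]
def mosaic(im,cs,r,s,f,cols=3):
    T=[]
    for u,v in cs:
        u,v=int(round(u)),int(round(v)); c=im[v-r:v+r,u-r:u+r,::-1]; c=np.clip((c-20)*1.3,0,255).astype(np.uint8)
        c=cv2.resize(c,None,fx=s,fy=s,interpolation=cv2.INTER_NEAREST)
        cv2.putText(c,f"{u-r},{v-r}",(3,12),0,.4,(0,255,255)); T.append(c)
    while len(T)%cols: T.append(T[0]*0)
    cv2.imwrite(f,np.vstack([np.hstack(T[i:i+cols]) for i in range(0,len(T),cols)]))
E
python3 - <<'E'
from h import *
t=avg("top",6);s=avg("side",6);np.save("top.npy",t);np.save("side.npy",s)
k=.64
mosaic(t,[(313*k,273*k),(459*k,303*k),(235*k,389*k),(325*k,377*k),(428*k,384*k),(551*k,388*k)],20,6,"pics/tm.png")
mosaic(s,[(372*k,377*k),(410*k,302*k),(493*k,425*k),(478*k,362*k),(480*k,312*k),(480*k,264*k)],20,6,"pics/sm.png")
E
```

```text
(no output)
```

View pics/tm.png

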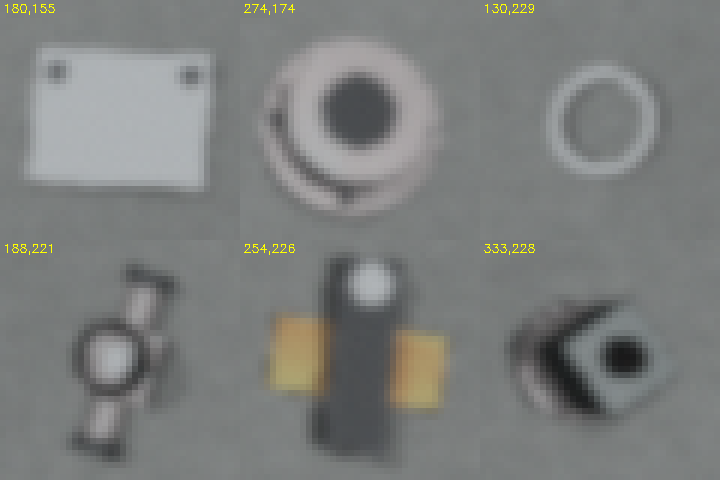

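View pics/sm.png

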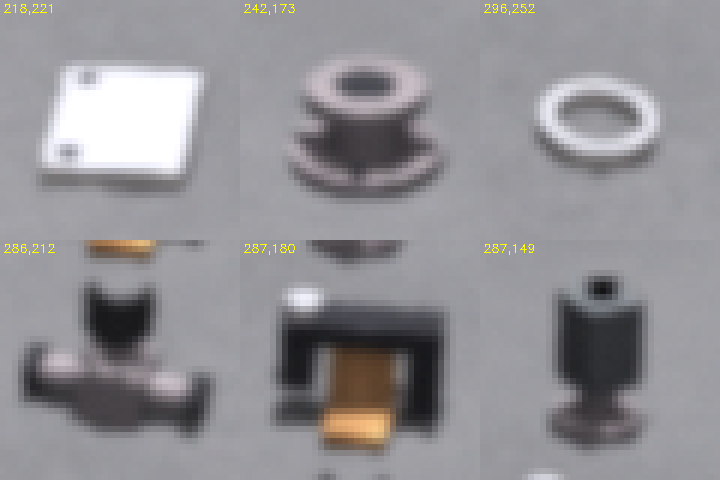

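The crops show the plate with its near edge at the image bottom, the port's dark bore, the ring, and the valve knob's bright top. They also show the bracket's boss at the far end and the head's black cap on the rotated box. Next I'll measure these by masks.

```bash
cat > m.py <<'E'
from h import *
def up(im,c,r,f,S=8):
    u,v=int(round(c[0])),int(round(c[1])); g=f(im[v-r:v+r,u-r:u+r]); g=cv2.resize(g.astype(np.float32),None,fx=S,fy=S,interpolation=cv2.INTER_CUBIC)
    return g,lambda p:(np.asarray(p,float)+.5)/S-.5+[u-r,v-r]
def cont(im,c,r,f,thr,hi=True,S=8,near=False):
    g,to=up(im,c,r,f,S); m=((g>thr)==hi).astype(np.uint8)
    cs,_=cv2.findContours(m,cv2.RETR_CCOMP,cv2.CHAIN_APPROX_NONE)
    cs=[k for k in cs if len(k)>20]
    if near: # contour whose centre is nearest to crop centre
        k=min(cs,key=lambda k:np.hypot(*(np.array(cv2.minEnclosingCircle(k)[0])-r*S)))
    else: k=max(cs,key=cv2.contourArea)
    return to(k[:,0,:])
def cen(p):
    M=cv2.moments(((p)*64).astype(np.float32).reshape(-1,1,2)); return np.array([M["m10"],M["m01"]])/M["m00"]/64
gray=lambda a:a.mean(2)
E
python3 - <<'E'
from m import *
T=np.load("top.npy");S=np.load("side.npy")
g=T.mean(2)
def row(n,im,v,u0,u1): print(n,v,u0,np.round(im.mean(2)[v,u0:u1]).astype(int).tolist())
row("plate",T,175,182,218);row("port",T,192,276,314);row("ring",T,249,135,165);row("valve",T,241,198,220);row("boss",T,233,262,286);row("head",T,248,340,372)
print("colplate",np.round(g[158:192,200]).astype(int).tolist())
row("sport",S,187,250,276);row("sring",S,271,300,330);row("sboss",S,190,287,310);row("shead",S,157,294,316)
E
```

```text
plate 175 182 [117, 117, 123, 141, 153, 157, 157, 157, 157, 157, 157, 158, 157, 156, 157, 157, 158, 157, 157, 158, 157, 157, 157, 156, 157, 158, 157, 157, 157, 157, 157, 152, 139, 120, 113, 113]
port 192 276 [119, 122, 123, 113, 103, 113, 135, 148, 152, 152, 144, 121, 97, 82, 80, 78, 79, 79, 78, 79, 79, 80, 84, 101, 126, 142, 146, 148, 146, 141, 135, 126, 118, 115, 115, 116, 117, 118]
ring 249 135 [116, 116, 116, 116, 115, 122, 135, 140, 126, 106, 104, 110, 114, 115, 115, 117, 117, 118, 116, 115, 117, 123, 136, 139, 122, 104, 106, 111, 114, 114]
valve 241 198 [114, 106, 89, 82, 99, 121, 137, 148, 154, 155, 148, 127, 95, 67, 76, 94, 93, 90, 96, 103, 108, 113]
boss 233 262 [118, 119, 119, 117, 112, 101, 86, 76, 80, 96, 123, 145, 154, 157, 158, 156, 146, 123, 103, 100, 104, 110, 113, 115]
head 248 340 [98, 93, 80, 61, 49, 43, 46, 62, 85, 108, 119, 121, 111, 88, 59, 44, 41, 42, 43, 54, 78, 103, 116, 119, 118, 116, 114, 115, 116, 117, 117, 116]
colplate [117, 117, 118, 118, 122, 134, 150, 156, 157, 157, 158, 157, 157, 157, 157, 158, 158, 157, 157, 157, 157, 158, 157, 157, 157, 157, 155, 141, 114, 110, 115, 116, 115, 116]
sport 187 250 [142, 142, 146, 157, 168, 171, 167, 149, 117, 91, 82, 79, 80, 80, 81, 82, 93, 123, 152, 168, 171, 166, 156, 145, 139, 137]
sring 271 300 [141, 140, 139, 139, 141, 157, 189, 200, 176, 137, 124, 129, 132, 134, 136, 137, 135, 129, 122, 117, 106, 101, 134, 181, 196, 175, 146, 138, 139, 139]
sboss 190 287 [139, 138, 138, 138, 138, 137, 134, 143, 169, 191, 201, 199, 182, 151, 122, 111, 110, 114, 117, 116, 118, 121, 122]
shead 157 294 [141, 141, 142, 141, 139, 131, 124, 130, 137, 135, 113, 76, 45, 36, 49, 84, 119, 137, 140, 139, 142, 145]
```

```bash
cat > meas.py <<'E'
from m import *
def rep(name,n,p,z):
    c=cen(p); X=ray(n,c,z); print(name,n,"px",np.round(c,2),"xy",np.round(X[:2],1),"size",np.round(cv2.minAreaRect(p.astype(np.float32))[1],1)); return X[:2]
if __name__=="__main__":
    T=np.load("top.npy");S=np.load("side.npy")
    P=cont(T,(200,175),20,gray,136); q=ray("top",(0,0),12)
    W=np.array([ray("top",p,12)[:2] for p in P],np.float32); r=cv2.minAreaRect(W); b=cv2.boxPoints(r); print("plate top",r,b.round(1).tolist())
    P2=cont(S,(238,241),20,gray,175); W2=np.array([ray("side",p,12)[:2] for p in P2],np.float32); r2=cv2.minAreaRect(W2);print("plate side",r2,cv2.boxPoints(r2).round(1).tolist())
    rep("port","top",cont(T,(294,191),8,gray,112,False),50); rep("port","side",cont(S,(262.5,187),8,gray,123,False),50)
    rep("ring","top",cont(T,(150,249),18,gray,127),12); rep("ringin","top",cont(T,(150,249),18,gray,125,True,near=True),12)
    rep("ring","side",cont(S,(316,271),18,gray,160),9)
    rep("knob","top",cont(T,(207,241),5,gray,115),72)
    rep("boss","top",cont(T,(275.5,233.5),5,gray,122),67); rep("boss","side",cont(S,(297.5,190),5,gray,160),67)
    rep("cap","top",cont(T,(357,248),5,gray,82,False),95); rep("cap","side",cont(S,(306.5,157),4,gray,85,False),96)
    # bar, block, box face
    yel=lambda a:a[:,:,0]-a[:,:,2]
    k=cont(T,(270,245),18,lambda a:-a.mean(2),-95); 
    W=np.array([ray("top",p,62)[:2] for p in k],np.float32);print("bar",cv2.minAreaRect(W))
    m=cont(T,(355,248),18,lambda a:(a[:,:,2]-a[:,:,0]),4)
    W=np.array([ray("top",p,90)[:2] for p in m],np.float32);print("box",cv2.minAreaRect(W))
    for v in range(238,258,2): print(np.round(T[v,340:372,2]-T[v,340:372,0]).astype(int).tolist())
E
python3 meas.py
```

```text
plate top ((657.7898559570312, 144.71121215820312), (90.0736312866211, 69.82923889160156), 86.61546325683594) [[620.2999877929688, 101.80000305175781], [690.0, 97.69999694824219], [695.2999877929688, 187.60000610351562], [625.5999755859375, 191.6999969482422]]
plate side ((657.0747680664062, 146.57418823242188), (93.14064025878906, 71.13765716552734), 86.35394287109375) [[618.5999755859375, 102.4000015258789], [689.5999755859375, 97.80000305175781], [695.5, 190.8000030517578], [624.5, 195.3000030517578]]
port top px [293.38 192.08] xy [ 591.1 -132.1] size [12.1 11.5]
port side px [261.46 192.67] xy [592.9 -85.1] size [ 5.  15.9]
ring top px [149.57 248.68] xy [437.2 288.5] size [18.9 18.2]
ringin top px [149.65 248.69] xy [437.2 288.3] size [13.  13.5]
ring side px [315.29 270.6 ] xy [436.3 285.2] size [12.6 20.4]
knob top px [205.99 240.21] xy [456.3 116.3] size [7.6 6.9]
boss top px [275.5  232.66] xy [474.5 -76.5] size [7. 7.]
boss side px [297.19 189.08] xy [473.5 -81.7] size [3.6 6. ]
cap top px [356.54 247.08] xy [ 430.9 -290.6] size [6. 7.]
cap side px [306.92 156.68] xy [ 431
[... 532 characters left out ...]
 3]
[0, -1, 0, 0, 0, 1, 2, 3, 4, 5, 6, 6, 6, 5, 4, 4, 4, 3, 4, 5, 6, 6, 5, 4, 2, 2, 2, 1, 2, 2, 2, 2]
[-1, -1, 0, 0, 1, 2, 3, 4, 6, 6, 6, 6, 5, 4, 2, 1, 1, 1, 1, 2, 4, 6, 6, 4, 4, 2, 2, 2, 2, 2, 2, 2]
[-2, -2, -1, 0, 0, 2, 2, 3, 4, 5, 6, 6, 6, 4, 3, 1, 1, 0, 0, 1, 3, 5, 6, 5, 5, 4, 3, 3, 2, 2, 2, 2]
[-1, -1, -2, -1, 0, 1, 2, 2, 2, 3, 4, 5, 6, 6, 5, 4, 4, 3, 3, 4, 6, 5, 6, 6, 5, 4, 3, 2, 2, 2, 2, 1]
[0, -1, -1, -1, 0, 0, 0, 1, 2, 2, 4, 5, 5, 7, 7, 6, 6, 5, 6, 6, 6, 6, 5, 4, 3, 2, 2, 2, 1, 2, 3, 2]
[2, 1, 0, 0, -1, -1, 0, -1, 2, 1, 2, 2, 4, 6, 6, 6, 6, 6, 5, 4, 4, 3, 2, 2, 2, 2, 2, 2, 2, 2, 2, 2]
[2, 2, 2, 1, 0, 0, -1, -2, 0, 0, 0, 0, 2, 3, 4, 5, 4, 4, 2, 2, 2, 2, 2, 2, 2, 2, 2, 2, 2, 2, 2, 2]
```

```bash
python3 - <<'E'
from m import *; from meas import rep
T=np.load("top.npy");S=np.load("side.npy")
rep("port","side",cont(S,(262.5,187),5,gray,123,False),50)
yel=lambda a:a[:,:,0]-a[:,:,2]
g,to=up(T,(274,247),18,yel); print(g.max())
m=(g>g.max()/2); v,u=np.nonzero(m); p=to(np.c_[u,v]); W=np.array([ray("top",q,10)[:2] for q in p[::7]],np.float32)
print("foot",cv2.minAreaRect(W),cv2.boxPoints(cv2.minAreaRect(W)).round(1).tolist())
# bar right edge & left edge lines (z 62), rows between boss and block
for side in(0,1):
    L=[]
    for vv in np.arange(252,258):
        r=T.mean(2)[vv,260:284]; 
        idx=np.nonzero(r<92)[0]; i=idx[0] if side==0 else idx[-1]; j=i-1 if side==0 else i+1
        L.append(ray("top",(260+i+(92-r[i])/(r[j]-r[i])*(j-i),vv),62)[:2])
    L=np.array(L);print(side,L.round(1).tolist(),np.polyfit(L[:,0],L[:,1],1))
# valve caps dark
d=cont(T,(207,240),18,lambda a:a.mean(2),95,False);print("valve",cv2.minAreaRect(d.astype(np.float32)))
# port flange+bore bottom outline check: project expected circles
for X in([591.1+35,-132.1,50],[591.1-35,-132.1,50],[591.1,-97.1,50],[591.1,-167.1,50]):print(proj("top",X).round(1))
print(T.mean(2)[176:210,293].round().astype(int).tolist())
E
```

```text
port side px [262.29 186.55] xy [ 591.2 -129.9] size [4.2 8.6]
55.231453Traceback (most recent call last):
  File "<stdin>", line 6, in <module>
  File "h.py", line 5, in ray
    m=camera_model(n);K=np.array(m["camera_matrix"]);R=np.array(m["R"]);t=np.array(m["t"])
ValueError: time passes only in moves, steps and waits
```

```bash
sed -i 's/^from rig import \*/from rig import *\nimport functools\ncamera_model=functools.cache(camera_model)/' h.py; python3 - <<'E'
from m import *
T=np.load("top.npy")
yel=lambda a:a[:,:,0]-a[:,:,2]
g,to=up(T,(274,247),18,yel)
m=(g>g.max()/2); v,u=np.nonzero(m); p=to(np.c_[u,v]); W=np.array([ray("top",q,10)[:2] for q in p[::7]],np.float32)
print("foot",cv2.minAreaRect(W),cv2.boxPoints(cv2.minAreaRect(W)).round(1).tolist())
for side in(0,1):
    L=[]
    for vv in np.arange(238,259):
        r=T.mean(2)[vv,260:284]; idx=np.nonzero(r<88)[0]; i=idx[0] if side==0 else idx[-1]; j=i-1 if side==0 else i+1
        L.append(ray("top",(260+i+(88-r[i])/(r[j]-r[i])*(j-i),vv),62)[:2])
    L=np.array(L);print(side,L.round(1).tolist(),np.polyfit(L[:,0],L[:,1],1))
d=cont(T,(207,240),18,lambda a:a.mean(2),95,False);print("valve",cv2.minAreaRect(d.astype(np.float32)))
for X in([626.1,-132.1,50],[556.1,-132.1,50],[591.1,-97.1,50],[591.1,-167.1,50]):print(proj("top",X).round(1))
print(T.mean(2)[176:210,293].round().astype(int).tolist())
E
```

```text
foot ((439.8595275878906, -71.89002990722656), (83.27847290039062, 35.36225509643555), 81.81298828125) [[416.3999938964844, -110.5999984741211], [451.3999938964844, -115.5999984741211], [463.29998779296875, -33.20000076293945], [428.29998779296875, -28.200000762939453]]
0 [[460.4, -54.3], [457.6, -54.9], [454.8, -55.2], [452.1, -56.1], [449.3, -56.5], [446.6, -55.8], [443.8, -55.6], [441.1, -55.3], [438.3, -54.9], [435.6, -54.7], [432.8, -54.3], [430.1, -54.2], [427.4, -54.5], [424.6, -54.4], [421.9, -52.0], [419.2, -50.3], [416.5, -48.6], [413.8, -47.8], [411.1, -47.7], [408.4, -47.5], [405.6, -47.6]] [-0.16441905 18.20876349]
1 [[459.9, -88.4], [457.1, -87.8], [454.4, -85.6], [451.7, -84.0], [448.9, -83.7], [446.1, -83.5], [443.4, -84.0], [440.6, -83.7], [437.9, -83.4], [435.2, -83.4], [432.4, -82.7], [429.7, -82.2], [427.0, -81.0], [424.2, -80.3], [421.5, -80.0], [418.8, -80.6], [416.0, -81.7], [413.3, -81.7], [410.6, -81.7], [407.9, -82.1], [405.2, -81.6]] [ -0.10619085 -37.08577626]
valve ((207.45745849609375, 240.91151428222656), (15.996106147766113, 13.402459144592285), 20.136302947998047)
[293.  180.2]
[293.8 204.1]
[281.2 192.3]
[305.6 191.9]
[120, 119, 119, 122, 133, 144, 147, 148, 146, 136, 111, 88, 80, 79, 79, 79, 79, 79, 79, 79, 80, 87, 110, 138, 150, 153, 151, 142, 117, 100, 109, 123, 133, 127]
```

Request:
arm_command([
  {"slide": [255, -309.4, -150], "turn": 0},
  {"slide": [255, -309.4, -150], "turn": 0},
  {"slide": [255, -309.4, -150], "turn": 0},
  {"slide": [255, -309.4, -150], "turn": 0},
  {"slide": [255, -309.4, -150], "turn": 0},
  {"slide": [255, -309.4, -150], "turn": 0},
  {"slide": [255, -309.4, -150], "turn": 0},
  {"slide": [255, -309.4, -150], "turn": 0},
  {"slide": [255, -309.4, -150], "turn": 0},
  {"slide": [255, -309.4, -150], "turn": 0},
  {"slide": [255, -309.4, -150], "turn": 0},
  {"slide": [255, -309.4, -150], "turn": 0},
], hand=0, grip_force=30)

```text
time: 1.9
position: [436.6, 289.3, 81.7]
tcp_rot: [0.0, 0.147, 0.989, 0.0]
contact_force: [-0.6, -1.0, 0.5]
gripper_width: 85.3
grasp_force: 0.0
```

Request:
arm_command([
  {"slide": [0, 0, -40], "turn": 0},
  {"slide": [0, 0, -65], "turn": 0},
  {"slide": [0, 0, -74], "turn": 0},
  {"slide": [0, 0, -78], "turn": 0},
  {"slide": [0, 0, -79], "turn": 0},
  {"slide": [0, 0, -79], "turn": 0},
])

```text
time: 2.5
position: [437.7, 289.0, 3.3]
tcp_rot: [0.001, 0.147, 0.989, 0.0]
contact_force: [1.2, -0.0, 0.2]
gripper_width: 85.4
grasp_force: 0.0
```

```bash
python3 - <<'E'
from h import *
t=capture("top").astype(float);s=capture("side").astype(float)
mosaic(t,[(149.6,248.7)],30,6,"pics/a.png",1); mosaic(s,[(315,268)],30,6,"pics/b.png",1)
cv2.imwrite("pics/ab.png",np.hstack([cv2.imread("pics/a.png"),cv2.imread("pics/b.png")]))
s=sense();print(s["position"],s["contact_force"],s["time"])
E
```

```text
[437.78612156 288.84614415   3.33236826] [-0.16580238  0.3845762   0.44047082] 2.6
```

View pics/ab.png

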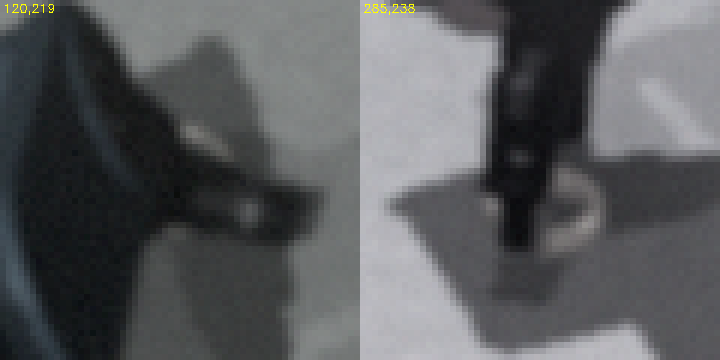

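```bash
python3 - <<'E'
from h import *
for z in(0,3,8,16): print(z,proj("side",[450.2,329.5,z]))
E
```

```text
0 [311.01552675 283.43810609]
3 [311.06980244 282.54088198]
8 [311.16052907 281.04109262]
16 [311.30639031 278.62988046]
```

Request:
arm_command([
  {"slide": [0, 0, -6], "turn": 0},
  {"slide": [0, 0, -6], "turn": 0},
  {"slide": [0, 0, -6], "turn": 0},
  {"slide": [0, 0, -6], "turn": 0},
  {"slide": [0, 0, -6], "turn": 0},
  {"slide": [0, 0, -6], "turn": 0},
  {"slide": [0, 0, -6], "turn": 0},
  {"slide": [0, 0, -6], "turn": 0},
], hand=0.55, grip_force=30)

```text
time: 3.4
position: [437.2, 288.5, -3.3]
tcp_rot: [0.0, 0.147, 0.989, 0.0]
contact_force: [-0.1, 0.4, 5.8]
gripper_width: 52.2
grasp_force: 34.4
```

Request:
arm_command([
  {"slide": [0, 0, 20], "turn": 0},
  {"slide": [0, 0, 60], "turn": 0},
  {"slide": [0, 0, 110], "turn": 0},
  {"slide": [154, -420.2, 110], "turn": 0},
  {"slide": [154, -420.2, 110], "turn": 0},
  {"slide": [154, -420.2, 110], "turn": 0},
  {"slide": [154, -420.2, 110], "turn": 0},
  {"slide": [154, -420.2, 110], "turn": 0},
  {"slide": [154, -420.2, 110], "turn": 0},
  {"slide": [154, -420.2, 110], "turn": 0},
  {"slide": [154, -420.2, 110], "turn": 0},
  {"slide": [154, -420.2, 110], "turn": 0},
  {"slide": [154, -420.2, 110], "turn": 0},
  {"slide": [154, -420.2, 110], "turn": 0},
  {"slide": [154, -420.2, 110], "turn": 0},
  {"slide": [154, -420.2, 110], "turn": 0},
  {"slide": [154, -420.2, 110], "turn": 0},
])

```text
time: 5.1
position: [590.6, -130.2, 106.2]
tcp_rot: [-0.0, 0.146, 0.989, 0.0]
contact_force: [0.2, 0.0, -0.4]
gripper_width: 52.7
grasp_force: 31.8
```

```bash
python3 - <<'E'
from h import *
t=capture("top").astype(float);s=capture("side").astype(float)
mosaic(t,[(300,190)],30,6,"pics/a.png",1); mosaic(s,proj("side",[591,-132,90])[None],30,6,"pics/b.png",1)
cv2.imwrite("pics/ab2.png",np.hstack([cv2.imread("pics/a.png"),cv2.imread("pics/b.png")]))
s=sense();print(s["position"],s["gripper_width"],s["contact_force"],s["time"])
E
```

```text
[ 590.96706558 -130.60679891  106.39533697] 52.88400428848835 [ 0.00070796  0.153174   -0.62825461] 5.2
```

View pics/ab2.png

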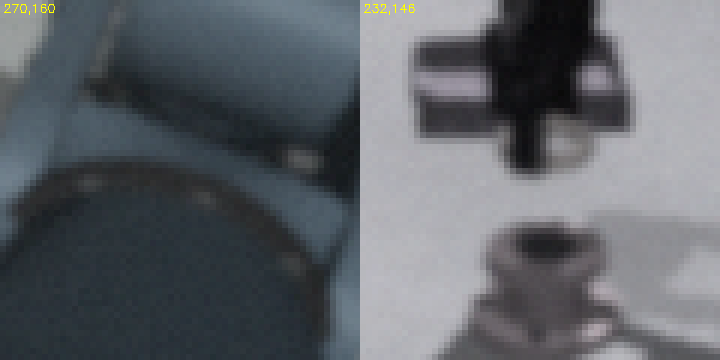

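Request:
arm_command([
  {"slide": [0, 0, -30], "turn": 0},
  {"slide": [0, 0, -50], "turn": 0},
  {"slide": [0, 0, -56], "turn": 0},
  {"slide": [0, 0, -58.5], "turn": 0},
  {"slide": [0, 0, -59.5], "turn": 0},
  {"slide": [0, 0, -59.5], "turn": 0},
  {"slide": [0, 0, -59.5], "turn": 0},
])

```text
time: 5.9
position: [591.8, -132.0, 47.7]
tcp_rot: [0.001, 0.147, 0.989, -0.0]
contact_force: [-0.1, 0.0, -1.2]
gripper_width: 52.3
grasp_force: 31.8
```

Request:
arm_command([
  {"slide": [0, 0, -0.5], "turn": 0},
  {"slide": [0, 0, -1], "turn": 0},
  {"slide": [0, 0, -1], "turn": 0},
])

```text
time: 6.2
position: [591.5, -131.9, 46.7]
tcp_rot: [0.001, 0.147, 0.989, -0.0]
contact_force: [-1.4, 0.1, 4.9]
gripper_width: 52.6
grasp_force: 34.8
```

Request:
arm_command([
  {"slide": [0, 0, 0], "turn": 0},
  {"slide": [0, 0, 0], "turn": 0},
  {"slide": [0, 0, 0], "turn": 0},
  {"slide": [0, 0, 0], "turn": 0},
  {"slide": [0, 0, 20], "turn": 0},
  {"slide": [0, 0, 60], "turn": 0},
  {"slide": [0, 0, 100], "turn": 0},
  {"slide": [-160.2, -158.8, 100], "turn": -0.705},
  {"slide": [-160.2, -158.8, 100], "turn": -0.705},
  {"slide": [-160.2, -158.8, 100], "turn": -0.705},
  {"slide": [-160.2, -158.8, 100], "turn": -0.705},
  {"slide": [-160.2, -158.8, 100], "turn": -0.705},
  {"slide": [-160.2, -158.8, 100], "turn": -0.705},
  {"slide": [-160.2, -158.8, 100], "turn": -0.705},
  {"slide": [-160.2, -158.8, 100], "turn": -0.705},
], hand=0)

```text
time: 7.7
position: [431.6, -289.9, 145.8]
tcp_rot: [0.0, 0.479, 0.878, 0.0]
contact_force: [0.1, -0.2, -0.1]
gripper_width: 85.4
grasp_force: 0.0
```

```bash
python3 - <<'E'
from h import *
t=avg("top",3);s=avg("side",3);np.save("t1.npy",t);np.save("s1.npy",s)
mosaic(t,[(293,192),(350,245)],20,9,"pics/a.png",2); mosaic(s,[(262,190),(306,165)],20,9,"pics/b.png",2)
cv2.imwrite("pics/ab3.png",np.hstack([cv2.imread("pics/a.png")[:,:360],cv2.imread("pics/b.png")[:,:360]]))
s=sense();print(s["position"],s["tcp_rot"],s["q"],s["time"])
E
```

```text
[ 431.48997381 -289.89686058  145.76123819] [-1.91766844e-06  4.79016942e-01  8.77805656e-01  1.17594063e-05] [-8.06783449e-01  5.12989501e-01  1.77776167e+00  2.82738133e-05
  8.50852249e-01 -1.37852949e+00] 8.0
```

View pics/ab3.png

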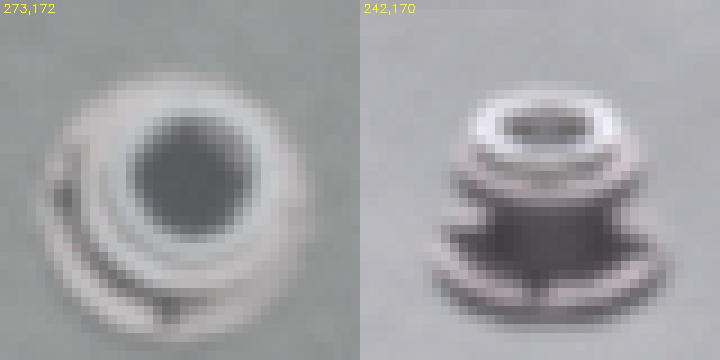

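The ring lies on the port flange, bore at about (293,192) in top. Next: the ring's offset from the port.

```bash
python3 - <<'E'
from m import *; from meas import rep
t=np.load("t1.npy");s=np.load("s1.npy")
br=lambda a:cv2.GaussianBlur(a[:,:,2]-a[:,:,0],(0,0),.6)
print(np.round((t[...,2]-t[...,0])[191,274:314]).astype(int).tolist(),np.round((s[...,2]-s[...,0])[184,244:282]).astype(int).tolist())
rep("hole","top",cont(t,(293.5,191.5),9,gray,118,False,near=True),57)
rep("out","top",cont(t,(293.5,191.5),15,br,0.5,near=True),62)
rep("hole","side",cont(s,(262.5,184),6,gray,140,False,near=True),58)
for X in([591.1,-132,62],):print(proj("top",X),proj("side",X))
E
```

```text
[2, 2, 1, 0, 0, -1, -1, -1, -2, -1, 0, 4, 5, 4, 3, 4, 4, 5, 4, 5, 4, 4, 4, 3, 3, 3, 2, 4, 4, 2, -1, -1, -1, 1, 3, 2, 2, 2, 2, 2] [3, 5, 5, 5, 5, 5, 5, 5, 5, 4, 4, 5, 6, 4, 2, 1, 0, 1, 1, 1, 1, 0, 2, 4, 6, 6, 4, 3, 4, 4, 5, 5, 5, 4, 4, 4, 4, 4]
hole top px [293.67 191.55] xy [ 591.4 -132.2] size [12.  11.2]
out top px [295.06 188.66] xy [ 598.8 -135.9] size [29.9 29.9]
hole side px [262.34 183.79] xy [ 591.2 -135.2] size [3.6 8.9]
[293.78803257 191.35810573] [262.3390892  183.17936133]
```

Request:
arm_command([
  {"slide": [0, 0, -40], "turn": 0},
  {"slide": [0, 0, -80], "turn": 0},
  {"slide": [0, 0, -100], "turn": 0},
  {"slide": [0, 0, -105], "turn": 0},
  {"slide": [0, 0, -105], "turn": 0},
  {"slide": [0, 0, -105], "turn": 0},
])

```text
time: 8.6
position: [431.7, -291.1, 41.7]
tcp_rot: [0.001, 0.48, 0.877, -0.0]
contact_force: [-0.2, -0.1, -0.3]
gripper_width: 85.1
grasp_force: 0.0
```

Request:
arm_command([
  {"slide": [0, 0, 0], "turn": 0},
  {"slide": [0, 0, 0], "turn": 0},
  {"slide": [0, 0, 0], "turn": 0},
  {"slide": [0, 0, 0], "turn": 0},
  {"slide": [0, 0, 0], "turn": 0},
  {"slide": [0, 0, 0], "turn": 0},
  {"slide": [0, 0, 0], "turn": 0},
  {"slide": [0, 0, 0], "turn": 0},
  {"slide": [0, 0, 0], "turn": 0},
  {"slide": [0, 0, 0], "turn": 0},
], hand=0.8, grip_force=50)

```text
time: 9.6
position: [431.2, -290.9, 41.7]
tcp_rot: [0.001, 0.48, 0.877, -0.0]
contact_force: [-1.0, -0.1, 6.7]
gripper_width: 39.9
grasp_force: 50.3
```

Request:
arm_command([
  {"slide": [0, 0, 20], "turn": 0},
  {"slide": [0, 0, 60], "turn": 0},
  {"slide": [0, 0, 100], "turn": 0},
  {"slide": [30, 30, 100], "turn": 0},
  {"slide": [60, 60, 100], "turn": 0},
  {"slide": [90, 90, 100], "turn": 0},
  {"slide": [120, 120, 100], "turn": 0},
  {"slide": [145, 144, 100], "turn": 0},
  {"slide": [160.2, 158.8, 100], "turn": 0},
  {"slide": [160.2, 158.8, 100], "turn": 0},
  {"slide": [160.2, 158.8, 100], "turn": 0},
  {"slide": [160.2, 158.8, 100], "turn": 0},
  {"slide": [160.2, 158.8, 80], "turn": 0},
  {"slide": [160.2, 158.8, 70], "turn": 0},
  {"slide": [160.2, 158.8, 66], "turn": 0},
  {"slide": [160.2, 158.8, 64], "turn": 0},
  {"slide": [160.2, 158.8, 63], "turn": 0},
  {"slide": [160.2, 158.8, 63], "turn": 0},
  {"slide": [160.2, 158.8, 63], "turn": 0},
])

```text
time: 11.5
position: [591.5, -131.9, 104.3]
tcp_rot: [0.001, 0.48, 0.877, 0.0]
contact_force: [0.5, -0.4, -2.6]
gripper_width: 39.6
grasp_force: 51.7
```

```bash
python3 - <<'E'
from h import *
s=avg("side",2);mosaic(s,[proj("side",[591,-132,90])],25,12,"pics/c.png",1)
s=sense();print(s["position"],s["tcp_rot"],s["contact_force"],s["gripper_width"],s["time"])
E
```

```text
[ 591.42550236 -131.79145425  104.26027493] [4.20231833e-04 4.79721096e-01 8.77420932e-01 3.70389497e-05] [-0.05944684  0.78090642 -2.17843249] 39.669342080046476 11.6
```

View pics/c.png

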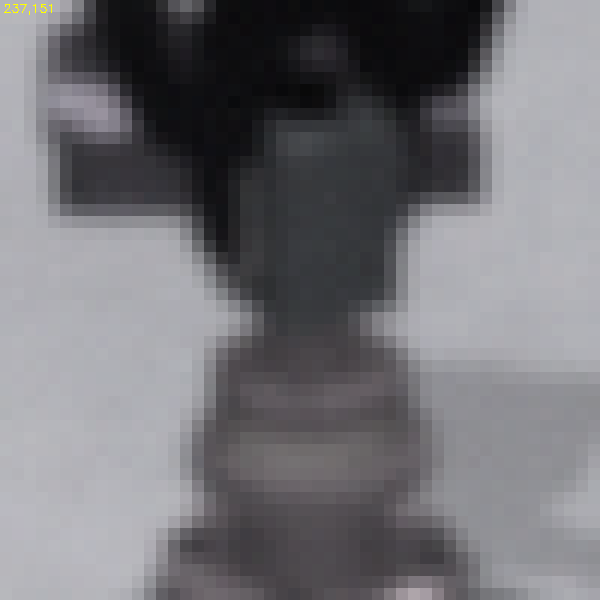

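The head's foot sits just above the ring, with foot and port centred on columns ~315/12 and ~316/12 of the crop. I'll lower the last bit and release.

Request:
arm_command([
  {"slide": [0, 0, -0.5], "turn": 0},
  {"slide": [0, 0, -1], "turn": 0},
  {"slide": [0, 0, -1], "turn": 0},
])

```text
time: 11.9
position: [591.4, -131.8, 103.7]
tcp_rot: [0.0, 0.48, 0.877, 0.0]
contact_force: [-1.2, 0.8, 4.5]
gripper_width: 39.7
grasp_force: 52.5
```

Request:
arm_command([
  {"slide": [0, 0, 0], "turn": 0},
  {"slide": [0, 0, 0], "turn": 0},
  {"slide": [0, 0, 0], "turn": 0},
  {"slide": [0, 0, 0], "turn": 0},
  {"slide": [0, 0, 0], "turn": 0},
  {"slide": [0, 0, 20], "turn": 0},
  {"slide": [0, 0, 50], "turn": 0},
  {"slide": [0, 0, 80], "turn": 0},
  {"slide": [-134.8, 248, 80], "turn": 0.639},
  {"slide": [-134.8, 248, 80], "turn": 0.639},
  {"slide": [-134.8, 248, 80], "turn": 0.639},
  {"slide": [-134.8, 248, 80], "turn": 0.639},
  {"slide": [-134.8, 248, 80], "turn": 0.639},
  {"slide": [-134.8, 248, 80], "turn": 0.639},
  {"slide": [-134.8, 248, 80], "turn": 0.639},
  {"slide": [-134.8, 248, 40], "turn": 0.639},
  {"slide": [-134.8, 248, 0], "turn": 0.639},
  {"slide": [-134.8, 248, 0], "turn": 0.639},
], hand=0)

```text
time: 13.7
position: [453.7, 115.5, 98.9]
tcp_rot: [-0.005, 0.18, 0.984, -0.001]
contact_force: [-1.0, 0.1, 0.2]
gripper_width: 85.3
grasp_force: 0.0
```

```bash
python3 - <<'E'
from h import *
t=avg("top",3);s=avg("side",2);np.save("t2.npy",t);np.save("s2.npy",s)
a=proj("top",[591,-132,110]);b=proj("side",[591,-132,105])
mosaic(t,[a],22,8,"pics/a.png",1); mosaic(s,[b],22,8,"pics/b.png",1)
cv2.imwrite("pics/d.png",np.hstack([cv2.imread("pics/a.png"),cv2.imread("pics/b.png")]))
from m import *; from meas import rep
rep("cap","top",cont(t,proj("top",[591,-132,157]),5,gray,82,False),157);rep("cap","side",cont(s,proj("side",[591,-132,157]),5,gray,85,False),157)
s=sense();print(s["position"],s["tcp_rot"],s["time"])
E
```

```text
cap top px [297.56 184.95] xy [ 591.1 -131.9] size [5.7 5.8]
cap side px [261.63 155.65] xy [ 594.  -150.6] size [7.6 9.9]
[458.09836274 115.91685466 104.62612064] [2.09906176e-03 1.80175590e-01 9.83632150e-01 3.79189182e-04] 13.95
```

View pics/d.png

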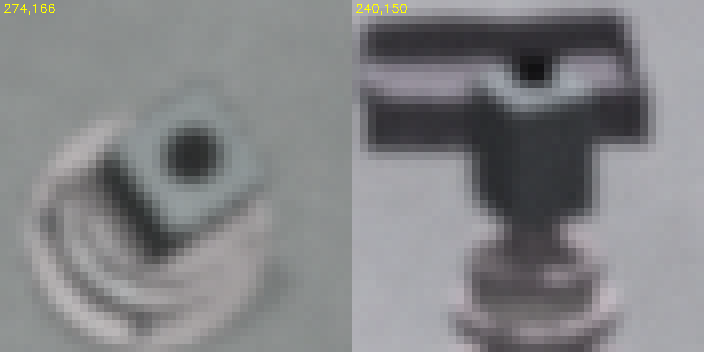

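Gauge head stands upright on the ring, with its cap at (591.1, −131.9). Next the valve.

Request:
arm_command([
  {"slide": [0, 0, -30], "turn": 0},
  {"slide": [0, 0, -50], "turn": 0},
  {"slide": [0, 0, -60], "turn": 0},
  {"slide": [0, 0, -62], "turn": 0},
  {"slide": [0, 0, -62], "turn": 0},
  {"slide": [0, 0, -62], "turn": 0},
])

```text
time: 14.55
position: [457.2, 116.3, 41.8]
tcp_rot: [0.001, 0.18, 0.984, 0.0]
contact_force: [0.7, 0.0, 0.1]
gripper_width: 85.2
grasp_force: 0.0
```

Request:
arm_command([
  {"slide": [0, 0, 0], "turn": 0},
  {"slide": [0, 0, 0], "turn": 0},
  {"slide": [0, 0, 0], "turn": 0},
  {"slide": [0, 0, 0], "turn": 0},
  {"slide": [0, 0, 0], "turn": 0},
  {"slide": [0, 0, 0], "turn": 0},
  {"slide": [0, 0, 0], "turn": 0},
  {"slide": [0, 0, 0], "turn": 0},
  {"slide": [0, 0, 0], "turn": 0},
  {"slide": [0, 0, 0], "turn": 0},
], hand=0.8, grip_force=50)

```text
time: 15.55
position: [456.7, 116.4, 41.2]
tcp_rot: [0.0, 0.18, 0.984, 0.0]
contact_force: [-0.1, 0.8, 5.1]
gripper_width: 32.6
grasp_force: 49.2
```

Request:
arm_command([
  {"slide": [0, 0, 20], "turn": 0},
  {"slide": [0, 0, 40], "turn": 0},
  {"slide": [30, -21, 40], "turn": 0},
  {"slide": [60, -43, 40], "turn": 0},
  {"slide": [90, -65, 40], "turn": 0},
  {"slide": [120, -87, 40], "turn": 0},
  {"slide": [140, -101, 40], "turn": 0},
  {"slide": [150.7, -108.9, 40], "turn": 0},
  {"slide": [150.7, -108.9, 40], "turn": 0},
  {"slide": [150.7, -108.9, 40], "turn": 0},
  {"slide": [150.7, -108.9, 20], "turn": 0},
  {"slide": [150.7, -108.9, 8], "turn": 0},
  {"slide": [150.7, -108.9, 3], "turn": 0},
  {"slide": [150.7, -108.9, 1], "turn": 0},
  {"slide": [150.7, -108.9, 0], "turn": 0},
  {"slide": [150.7, -108.9, 0], "turn": 0},
  {"slide": [150.7, -108.9, 0], "turn": 0},
])

```text
time: 17.25
position: [607.8, 7.3, 41.4]
tcp_rot: [0.001, 0.18, 0.984, 0.0]
contact_force: [-0.5, 0.9, -0.6]
gripper_width: 32.2
grasp_force: 50.6
```

Request:
arm_command([
  {"slide": [0, 0, -0.5], "turn": 0},
  {"slide": [0, 0, -1], "turn": 0},
  {"slide": [0, 0, -1], "turn": 0},
])

```text
time: 17.55
position: [608.0, 7.3, 41.3]
tcp_rot: [0.001, 0.18, 0.984, 0.0]
contact_force: [-2.2, 1.3, 6.6]
gripper_width: 32.5
grasp_force: 51.2
```

Request:
arm_command([
  {"slide": [0, 0, 0], "turn": 0},
  {"slide": [0, 0, 0], "turn": 0},
  {"slide": [0, 0, 0], "turn": 0},
  {"slide": [0, 0, 0], "turn": 0},
  {"slide": [0, 0, 0], "turn": 0},
  {"slide": [0, 0, 20], "turn": 0},
  {"slide": [0, 0, 60], "turn": 0},
  {"slide": [0, 0, 80], "turn": 0},
  {"slide": [-167, -79, 80], "turn": 0.218},
  {"slide": [-167, -79, 80], "turn": 0.218},
  {"slide": [-167, -79, 80], "turn": 0.218},
  {"slide": [-167, -79, 80], "turn": 0.218},
  {"slide": [-167, -79, 80], "turn": 0.218},
  {"slide": [-167, -79, 80], "turn": 0.218},
  {"slide": [-167, -79, 80], "turn": 0.218},
], hand=0)

```text
time: 19.05
position: [441.8, -72.0, 120.1]
tcp_rot: [0.001, 0.072, 0.997, -0.0]
contact_force: [0.3, 0.3, 0.6]
gripper_width: 85.8
grasp_force: 0.0
```

```bash
python3 - <<'E'
from h import *
t=avg("top",3);s=avg("side",2);np.save("t3.npy",t);np.save("s3.npy",s)
from m import *; from meas import rep
a=proj("top",[607,7.4,72]);print(a)
rep("knob","top",cont(t,a,5,gray,115),72)
mosaic(t,[proj("top",[607,7.4,40])],22,8,"pics/a.png",1); mosaic(s,[proj("side",[607,7.4,40])],22,8,"pics/b.png",1)
cv2.imwrite("pics/e.png",np.hstack([cv2.imread("pics/a.png"),cv2.imread("pics/b.png")]))
s=sense();print(s["position"],s["tcp_rot"],s["time"])
E
```

```text
[244.67164813 186.03281667]
knob top px [244.17 186.44] xy [605.9   8.8] size [7.7 6.9]
[440.86321635 -71.38770932 119.71854795] [ 2.76906047e-04  7.12576518e-02  9.97457900e-01 -8.62121677e-05] 19.3
```

View pics/e.png

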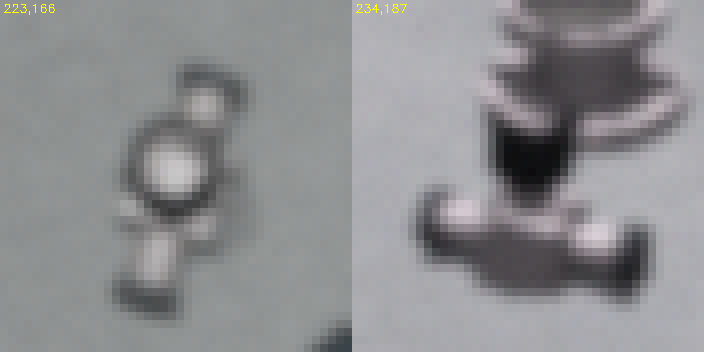

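Request:
arm_command([
  {"slide": [0, 0, -40], "turn": 0},
  {"slide": [0, 0, -65], "turn": 0},
  {"slide": [0, 0, -80], "turn": 0},
  {"slide": [0, 0, -84], "turn": 0},
  {"slide": [0, 0, -84], "turn": 0},
  {"slide": [0, 0, -84], "turn": 0},
])

```text
time: 19.9
position: [440.6, -71.7, 36.3]
tcp_rot: [0.001, 0.072, 0.997, -0.0]
contact_force: [0.1, -1.8, 0.1]
gripper_width: 85.5
grasp_force: 0.0
```

Request:
arm_command([
  {"slide": [0, 0, 0], "turn": 0},
  {"slide": [0, 0, 0], "turn": 0},
  {"slide": [0, 0, 0], "turn": 0},
  {"slide": [0, 0, 0], "turn": 0},
  {"slide": [0, 0, 0], "turn": 0},
  {"slide": [0, 0, 0], "turn": 0},
  {"slide": [0, 0, 0], "turn": 0},
  {"slide": [0, 0, 0], "turn": 0},
  {"slide": [0, 0, 0], "turn": 0},
  {"slide": [0, 0, 0], "turn": 0},
], hand=0.85, grip_force=80)

```text
time: 20.9
position: [440.2, -71.7, 36.5]
tcp_rot: [0.0, 0.072, 0.997, -0.0]
contact_force: [-0.5, 0.9, 7.0]
gripper_width: 28.3
grasp_force: 78.9
```

```bash
python3 - <<'E'
from m import *
s=np.load("s3.npy");t=np.load("t3.npy")
k=cont(s,proj("side",[607,7.4,56]),10,gray,60,False); 
print("side knob cen",cen(k),"expected",proj("side",[607.1,7.4,58]))
S0=np.load("side.npy");k=cont(S0,proj("side",[456.3,116.3,56]),10,gray,60,False);print("before",cen(k),"exp",proj("side",[456.3,116.3,58]))
# dark rim extents along row/col through centre
for im,c in((np.load("top.npy"),(456.3,116.3)),(t,(605.9,8.8))):
    p=proj("top",[*c,72]);u,v=np.round(p).astype(int);print(p,im.mean(2)[v,u-9:u+10].round().astype(int).tolist(),im.mean(2)[v-9:v+10,u].round().astype(int).tolist())
E
```

```text
side knob cen [256.16947968 206.2741081 ] expected [256.23710308 204.03248693]
before [305.24941146 225.31290166] exp [305.39586178 222.62048852]
[205.97573929 240.22020295] [114, 113, 106, 88, 81, 100, 124, 138, 148, 154, 155, 149, 131, 101, 73, 81, 100, 99, 89] [115, 113, 105, 88, 80, 101, 127, 141, 151, 154, 154, 151, 142, 122, 88, 78, 106, 129, 136]
[244.18236816 186.42247664] [133, 132, 128, 112, 95, 105, 134, 152, 164, 170, 170, 163, 145, 120, 94, 100, 116, 122, 124] [126, 126, 121, 105, 93, 105, 121, 139, 160, 170, 172, 170, 154, 116, 76, 64, 85, 110, 130]
```

Request:
arm_command([
  {"slide": [0, 0, 20], "turn": 0},
  {"slide": [0, 0, 45], "turn": 0},
  {"slide": [0, 0, 75], "turn": 0},
  {"slide": [25, 30, 75], "turn": 0.084},
  {"slide": [55, 65, 75], "turn": 0.084},
  {"slide": [85, 101, 75], "turn": 0.084},
  {"slide": [115, 137, 75], "turn": 0.084},
  {"slide": [145, 173, 75], "turn": 0.084},
  {"slide": [170, 203, 75], "turn": 0.084},
  {"slide": [182.9, 218.4, 75], "turn": 0.084},
  {"slide": [182.9, 218.4, 75], "turn": 0.084},
  {"slide": [182.9, 218.4, 40], "turn": 0.084},
  {"slide": [182.9, 218.4, 15], "turn": 0.084},
  {"slide": [182.9, 218.4, 5], "turn": 0.084},
  {"slide": [182.9, 218.4, 5], "turn": 0.084},
  {"slide": [182.9, 218.4, 5], "turn": 0.084},
])

```text
time: 22.5
position: [623.2, 146.3, 41.3]
tcp_rot: [0.0, 0.03, 1.0, -0.0]
contact_force: [0.8, -0.5, -3.9]
gripper_width: 28.6
grasp_force: 80.5
```

```bash
python3 - <<'E'
from h import *
t=avg("top",2);s=avg("side",3)
mosaic(s,[proj("side",[630,147,40])],30,10,"pics/f.png",1)
s=sense();print(s["position"],s["tcp_rot"],s["contact_force"],s["gripper_width"],s["time"])
E
```

```text
[623.76897598 146.73526256  42.12174076] [1.14501497e-03 2.99379466e-02 9.99551100e-01 8.65592092e-05] [ 0.31841871 -0.0204585  -4.54680298] 28.592147069819553 22.75
```

View pics/f.png

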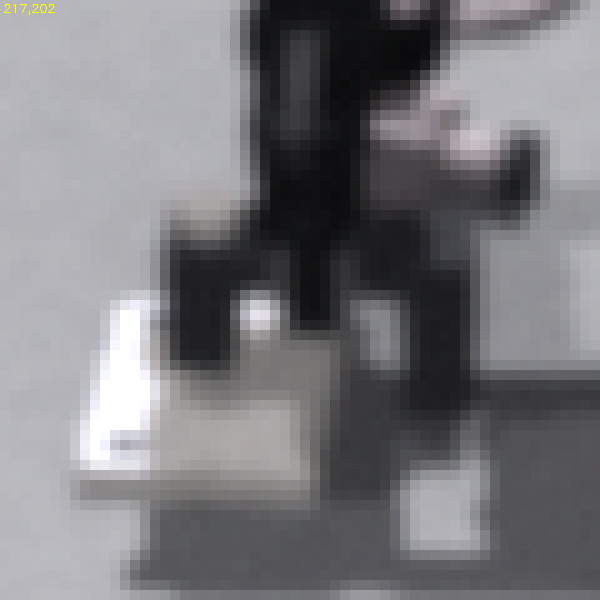

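The bracket hovers with its short leg (boss side, ~(237,226) in the side view) over the plate and the long leg in front.

Request:
arm_command([
  {"slide": [0, 0, -6], "turn": 0},
  {"slide": [0, 0, -10], "turn": 0},
  {"slide": [0, 0, -11.5], "turn": 0},
  {"slide": [0, 0, -12.5], "turn": 0},
  {"slide": [0, 0, -13], "turn": 0},
  {"slide": [0, 0, -13], "turn": 0},
  {"slide": [0, 0, -13], "turn": 0},
])

```text
time: 23.45
position: [622.4, 146.7, 28.6]
tcp_rot: [-0.001, 0.03, 1.0, -0.0]
contact_force: [-4.4, -0.4, 6.0]
gripper_width: 28.6
grasp_force: 81.7
```

Request:
arm_command([
  {"slide": [0, 0, 0], "turn": 0},
  {"slide": [0, 0, 0], "turn": 0},
  {"slide": [0, 0, 0], "turn": 0},
  {"slide": [0, 0, 0], "turn": 0},
  {"slide": [0, 0, 0], "turn": 0},
  {"slide": [0, 0, 20], "turn": 0},
  {"slide": [0, 0, 50], "turn": 0},
  {"slide": [-50, 0, 80], "turn": 0},
  {"slide": [-100, 0, 80], "turn": 0},
  {"slide": [-150, 0, 80], "turn": 0},
  {"slide": [-200, 0, 80], "turn": 0},
  {"slide": [-200, 0, 80], "turn": 0},
], hand=0)

```text
time: 24.65
position: [413.2, 146.6, 107.5]
tcp_rot: [-0.006, 0.029, 1.0, -0.001]
contact_force: [0.1, -0.5, -0.5]
gripper_width: 85.4
grasp_force: 0.0
```

```bash
python3 - <<'E'
from m import *; from meas import rep
t=avg("top",3);s=avg("side",3);np.save("t4.npy",t);np.save("s4.npy",s)
mosaic(t,[proj("top",[630,147,40])],22,8,"pics/a.png",1); mosaic(s,[proj("side",[630,147,30])],22,8,"pics/b.png",1)
cv2.imwrite("pics/g.png",np.hstack([cv2.imread("pics/a.png"),cv2.imread("pics/b.png")]))
rep("knob","top",cont(t,proj("top",[607,7.4,72]),5,gray,115),72)
print("exp boss",622.95+35*np.cos(.059),146.75-35*np.sin(.059)); 
for n in("top","side"):print(proj(n,[657.9,144.7,59]))
rep("boss","top",cont(t,proj("top",[657.9,144.7,59]),5,lambda a:a.mean(2),122),59)
s=sense();print(s["position"],s["time"])
E
```

```text
knob top px [244.18 186.52] xy [605.6   8.8] size [7.4 6.3]
exp boss 657.8891001691012 144.68619783566436
[197.157622   170.42307473]
[237.34508335 226.38557215]
boss top px [196.2  168.91] xy [662.4 147.5] size [9.9 9.9]
[425.78971994 146.77854812 108.01028542] 24.95
```

View pics/g.png

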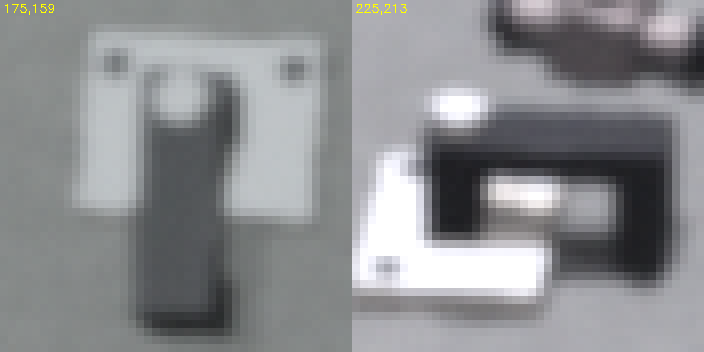

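Seen from above, the bracket stands square on the middle of the edge. Its boss is at (197.0,170.6) px and I expected (197.2,170.4). Next is the press check.

Request:
arm_command([
  {"slide": [50, 0, 0], "turn": 0},
  {"slide": [100, 0, 0], "turn": 0},
  {"slide": [150, 0, 0], "turn": 0},
  {"slide": [185, 0, 0], "turn": 0},
  {"slide": [200, 0, 0], "turn": 0},
  {"slide": [200, 0, 0], "turn": 0},
  {"slide": [200, 0, 0], "turn": 0},
  {"slide": [200, 0, -25], "turn": 0},
  {"slide": [200, 0, -40], "turn": 0},
  {"slide": [200, 0, -48], "turn": 0},
  {"slide": [200, 0, -51], "turn": 0},
  {"slide": [200, 0, -51], "turn": 0},
  {"slide": [200, 0, -51], "turn": 0},
], hand=1, grip_force=30)

```text
time: 26.25
position: [623.4, 146.8, 57.4]
tcp_rot: [0.001, 0.03, 1.0, 0.0]
contact_force: [-0.3, 0.2, -0.3]
gripper_width: -0.1
grasp_force: 0.0
```

Request:
arm_command([
  {"slide": [0, 0, -1.5], "turn": 0},
  {"slide": [0, 0, -2.5], "turn": 0},
  {"slide": [0, 0, -3.2], "turn": 0},
  {"slide": [0, 0, -3.8], "turn": 0},
  {"slide": [0, 0, -3.8], "turn": 0},
])

```text
time: 26.75
position: [623.2, 146.7, 54.1]
tcp_rot: [0.0, 0.03, 1.0, 0.0]
contact_force: [-1.9, 0.4, 5.1]
gripper_width: 0.3
grasp_force: 2.7
```

Request:
arm_command([
  {"slide": [0, 0, -0.8], "turn": 0},
  {"slide": [0, 0, -1.5], "turn": 0},
  {"slide": [0, 0, -1.5], "turn": 0},
  {"slide": [0, 0, -1.5], "turn": 0},
  {"slide": [0, 0, -1.5], "turn": 0},
  {"slide": [0, 0, -1.5], "turn": 0},
])

```text
time: 27.35
position: [623.2, 146.8, 54.1]
tcp_rot: [0.001, 0.03, 1.0, -0.0]
contact_force: [-4.4, 0.3, 12.5]
gripper_width: -0.4
grasp_force: 6.4
```

The centre holds at 54.1 mm under 12.5 N. I'll also press over each leg.

Request:
arm_command([
  {"slide": [0, 0, 8], "turn": 0},
  {"slide": [-30, 1.8, 8], "turn": 0},
  {"slide": [-32, 1.9, 8], "turn": 0},
  {"slide": [-32, 1.9, 8], "turn": 0},
  {"slide": [-32, 1.9, 4], "turn": 0},
  {"slide": [-32, 1.9, 2], "turn": 0},
  {"slide": [-32, 1.9, 1], "turn": 0},
  {"slide": [-32, 1.9, 0.5], "turn": 0},
  {"slide": [-32, 1.9, 0], "turn": 0},
  {"slide": [-32, 1.9, 0], "turn": 0},
  {"slide": [-32, 1.9, 0], "turn": 0},
])

```text
time: 28.45
position: [592.3, 148.6, 54.0]
tcp_rot: [0.001, 0.03, 1.0, 0.0]
contact_force: [-3.5, -1.0, 16.7]
gripper_width: 0.1
grasp_force: 8.2
```

Request:
arm_command([
  {"slide": [0, 0, 8], "turn": 0},
  {"slide": [0, 0, 24], "turn": 0},
  {"slide": [35, -2, 24], "turn": 0},
  {"slide": [67, -4, 24], "turn": 0},
  {"slide": [67, -4, 24], "turn": 0},
  {"slide": [67, -4, 24], "turn": 0},
  {"slide": [67, -4, 13], "turn": 0},
  {"slide": [67, -4, 10.5], "turn": 0},
  {"slide": [67, -4, 9.5], "turn": 0},
  {"slide": [67, -4, 8.8], "turn": 0},
  {"slide": [67, -4, 8.3], "turn": 0},
  {"slide": [67, -4, 8.3], "turn": 0},
  {"slide": [67, -4, 8.3], "turn": 0},
])

```text
time: 29.75
position: [656.8, 144.8, 62.1]
tcp_rot: [-0.0, 0.03, 1.0, -0.0]
contact_force: [-5.0, -0.8, 14.5]
gripper_width: -0.2
grasp_force: 7.3
```

It reads 54.0 mm over the long leg and 62.1 mm on the boss, so the bracket is level and doesn't rock. I'll retreat and do a final check.

Request:
arm_command([
  {"slide": [0, 0, 10], "turn": 0},
  {"slide": [0, 0, 40], "turn": 0},
  {"slide": [0, 0, 80], "turn": 0},
  {"slide": [-50, 0, 110], "turn": 0},
  {"slide": [-100, 0, 130], "turn": 0},
  {"slide": [-150, 0, 130], "turn": 0},
  {"slide": [-200, 0, 130], "turn": 0},
  {"slide": [-240, 0, 130], "turn": 0},
  {"slide": [-240, 0, 130], "turn": 0},
  {"slide": [-240, 0, 130], "turn": 0},
])

```text
time: 30.75
position: [415.4, 144.8, 189.6]
tcp_rot: [-0.001, 0.029, 1.0, -0.0]
contact_force: [0.6, -0.8, 1.2]
gripper_width: 0.1
grasp_force: 0.0
```

```bash
python3 - <<'E'
from h import *
t=avg("top",2);s=avg("side",2)
cv2.imwrite("pics/z.png",np.hstack([cv2.resize(t[100:270,130:330,::-1],None,fx=2,fy=2),cv2.resize(s[100:270,200:400,::-1],None,fx=2,fy=2)]))
s=sense();print(s["position"],s["contact_force"],s["qvel"].round(3) if hasattr(s["qvel"],"round") else s["qvel"],s["time"])
E
```

```text
[419.86635062 144.67873123 189.91291955] [0.55982525 0.6100339  0.42117614] [-0.001  0.007  0.002  0.001  0.004 -0.001] 30.95[ WARN:0@4.609] global loadsave.cpp:1063 imwrite_ Unsupported depth image for selected encoder is fallbacked to CV_8U.
```

View pics/z.png

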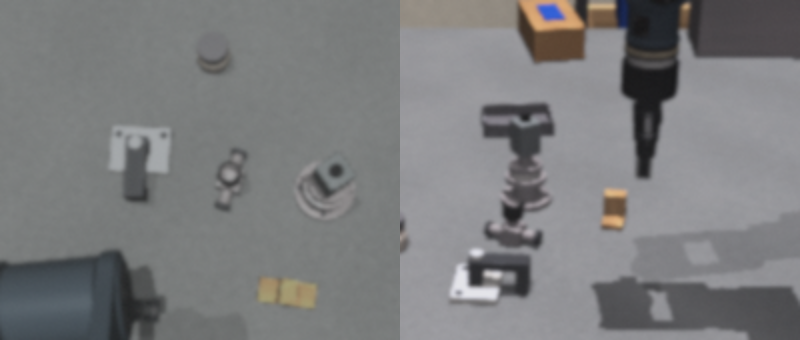

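The bracket is on the plate edge, the valve upright midway, and the head upright on the ring and port. The robot is clear, so I'm handing in.

```bash
python3 -c "
from rig import *
print(hand_in())"
```

```text
the job is handed in; nothing more can be done
None
```

I handed the job in at 31 s of the 96 s: ring and gauge head are centred on the port, the valve stands upright within about 2 mm of midway, and the bracket is square on the plate edge, level, and did not rock when pressed.

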